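Push the lamp cap through the self-closing flap

ROBOT

A 6-joint arm with a two-finger parallel gripper is mounted at the origin on a cart in front of the work surface, level with it; the furniture and walls round the work are solid. World frame = base frame: x ahead of the robot, y to its left, z up, the work surface at z = 0. Lengths are in mm, angles in degrees, forces in N, time in s.
With the tool pointing down it reaches from about 325 to 925 mm from the base axis. Payload 3.1 kg.
Tool frame: the origin (TCP) lies at the very end of the fingers, on their centre line; the grasp point (between the pads) lies grasp_offset behind it (grasp_offset is the distance from the TCP to the grasp point, in mm); z points along the fingers, x is the direction in which the jaws open and shut, and the axes are right-handed (so a half turn about z gives the same grasp; the last joint's range is limited). The gripper opens to 85 mm and grips with 20 to 120 N. Pads are 22 mm wide; open, the fingers measure 114 mm over their backs; the gripper's body (76 mm by 85 mm) begins 54 mm behind the grasp point. The pads swing forward as they close: fully open they stand 13 mm farther back than shut.
Start: joints at [62.04, 12.427, 92.441, -0, 75.132, -6.429], TCP at [229.368, 581.403, 231.3] pointing down, gripper open.
Joint ranges: [-157.48, 157.48], [-44.54, 120.13], [17.64, 146.25], [-64.5, 244.5], [7.68, 150.69], [-147.95, 147.95]. Speed limits (degrees/s): [159.86, 159.86, 180, 180, 180, 180].

INTERFACE

Orientations are given as [roll, pitch, yaw] about the fixed x, y, z axes, in that order (R = Rz(yaw) Ry(pitch) Rx(roll)).
In Python, from station import * gives the robot as it stands. Calls block until the motion is done:
- goto(position, orientation): joint-space move of the TCP to a pose.
- move_l(position, attitude=None, speed=150): straight line of the TCP; attitude=None keeps the orientation; speed is the mean speed in mm/s.
- move_j(angles): joint-space move.
- grip(opening, squeeze=None): finger opening in mm; squeeze is the grip in N (None keeps the last); returns when the fingers have stopped.
- wait(seconds).
- solve_ik(position, orientation): joint angles nearest the present ones, or None.
- get_obs(): the state.
- get_image(name): name is "scene" or "side" or "wrist"; returns the picture (400x640x3 uint8, red, green, blue); there is no depth.
- get_calibration(name): a dict with "fx", "fy", "cx", "cy" (pixels), "R" (3x3) and "t" (3): a world point X has camera coordinates R X + t; the wrist camera has in their place "mount" (4x4, takes a point from camera to tool coordinates, whose origin is the TCP and whose axes are the tool frame's). Camera axes: x right, y down, z forward; pixel columns grow to the right and rows downward; lengths in mm; the calibration is good to about 2 mm. The wrist camera is an equidistant fisheye: a pixel r from the principal point sees the ray r / f radians off the axis. A picture is of the moment at which its call begins: read the wrist's pose just before it. get_calibration takes no time and is no camera call.
A pose or a line that the arm cannot do raises Unreachable and nothing moves.
- sign_off(): hands the job in, once; it reports no verdict.
Trained networks look in the newest picture that a camera, given by its name, has taken for a name from the list of things; names that differ only in an ending like _2 or _b are one class to them, and where a whole thing is asked for, a point or a joint stands for the part that bears it (a point fixed in the world has none). Each returns a list of dicts, best first, with "score" (0 to 1); they miss things now and then, are a little off and sometimes report something else, mostly with a low value. They report only what shows in the picture. A call takes as long as a camera call.
- spot_in(name, camera): "extent" ([centre column, centre row, width, height] in pixels, round what is visible of it).
- regions_of(name, camera): "region" (400x640 bool, what is visible of it) and "extent" ([centre column, centre row, width, height] in pixels, round what is visible of it).
The state is a dict: "t": time; "joint_pos": joint angles; "qvel": joint speeds; "effort": joint torques, N m; "tcp_pos": TCP position; "ee_rot": TCP orientation; "wrist_force": force on the tool from outside, world axes, zero at the start; "moment": the same for the moment, N m; "grip_width": finger opening in mm.
Only numpy, scipy, OpenCV 4.12 (cv2) and the standard library are available. Lean on these libraries where they do the work, as an engineer would, in place of code of your own. Each camera call takes 0.05 s, during which the arm holds its last target. There are 200 camera calls.

TASK

Put the spirit-lamp cap away in the parts keeper: with one finger push the orange self-closing flap inward, and with the other finger push the cap through behind it, far enough that the flap swings fully shut again. Only push the cap: do not grip, lift or tip it, do not use it to shove the flap open (the flap must already stand well open when the cap reaches it), and leave the other things on the bench where they are. Finish with the cap standing in the closed keeper and the hand clear.

Things in the scene. Friction and masses are not known exactly. Their poses are not given: they have to be found in the camera images.
- keeper: Parts keeper fixed on the bench: straight open-topped lane, two aluminium walls 6 mm thick, tops at 36 mm, black floor 3 mm thick, inner width 50 mm. Origin on the bench at mid-gate; x runs along the lane from the entry inward, y to the left across it, z up. Open entry end at x = -165 mm, gate at 0, end wall's inner face at +179 mm. Feet (to 7 mm high) stand out 20 mm beside the walls.
- gate (a point): Middle of the gate on the lane floor, 3 mm above the bench, axes as the keeper's.
- flap (a joint): Orange flap's angle, rad: 0 = shut across the lane at keeper x = 0; grows to 1.5 as it swings inward (+x) about an upright hinge at the left wall (keeper x = 0, y = +24 mm; post 42 mm high). Never opens outward. Free end 46 mm from the hinge axis; 3 mm thick; 7 to 36 mm above the bench. A light spring (0.1 to 0.25 N at the free end) shuts it, cushioned, in about 1.5 s once nothing holds it open.
- lamp_cap: Loose off-white round cap, 35 mm in diameter and 26 mm high, about 40 g, standing upright on the floor of the entry lane, 75 to 125 mm before the gate and near the middle of the lane. Origin at the centre of its underside, z up.
- spirit_lamp: Bystander: round glass spirit lamp, 70 mm across and 80 mm high, to the right of the keeper; origin at the centre of the underside. Must not be displaced.
- stain_violet: Bystander: violet dropper bottle, 42 mm across and 99 mm high, to the left of the keeper; origin at the centre of the underside. Must not be displaced.
- agar_plate_a: Bystander: yellow agar plate, 92 mm across and 15 mm high, behind the keeper on the left; origin at the centre of the underside. Must not be displaced.
- immersion_oil: Bystander: small brown bottle, 33 mm across and 66 mm high, far left by the microscope; origin at the centre of the underside. Must not be displaced.
- lab_timer: Bystander: flat white timer with keys, 72 x 62 x 18 mm, behind the keeper; origin at the centre of the underside. Must not be displaced.

How it is judged (in metres and radians):
On the way, in this order (a step that is already met when the one before it is completed fails the run):
1. the flap is pushed open by the fingers while the cap is still before the gate (value of joint flap above 0.7 rad and contact force between the fingers and flap above 0.01 N and x of lamp_cap in the frame of keeper below 0 m), for 0.05 s.
2. the cap stands inside, beyond the swing of the flap (x of lamp_cap in the frame of keeper between 0.066 and 0.165 m and y of lamp_cap in the frame of keeper between -0.025 and 0.025 m and height (world z) of lamp_cap below 0.009 m and angle between lamp_cap's own z axis and vertical below 0.15 rad), for 0.1 s.
At the end, for the whole second after the job is handed in: The cap stands upright (within 0.15 rad) and still on the keeper's floor, its centre 66 to 165 mm beyond the gate, and the flap is shut (under 0.06 rad) (all of step 2 and value of joint flap below 0.06 rad and linear speed of lamp_cap below 0.01 m/s); the robot touches nothing.
It fails at once if the cap is lifted (more than 8 mm off the lane floor) (height (world z) of lamp_cap above 0.011 m).
It fails at once if the cap is tipped (more than 0.4 rad) (angle between lamp_cap's own z axis and vertical above 0.4 rad).
It fails at once if the cap is gripped or pressed with more than 15 N (contact force between the fingers and lamp_cap above 15 N).
It fails at once if the cap is pressed on the flap while that is less than 0.5 rad open (contact force between lamp_cap and flap above 0.05 N and value of joint flap below 0.5 rad).
It fails at once if a bystander is displaced by more than 25 mm (distance of any of spirit_lamp, stain_violet, agar_plate_a, immersion_oil, lab_timer from where it was at the start of the episode above 0.025 m).
It also fails if it takes over 48 s, if anything falls off the work surface, if the arm or the gripper's body presses on something with over 40 N, if the wrist force passes 120 N, or if a joint passes its speed limit or range.

## Working session

There is one attempt and no reset: what is moved stays moved. The work goes in short steps, each a Python script; the robot and the scene stay as the last script left them, time stands still between calls to the robot, and variables do not carry over. Pictures are saved under pics/ and viewed, about 8 in all and at most 12, crops included, and the job is handed in when it is done.

```bash
ls; mkdir -p pics; cat > h.py <<'E'
from station import *
import numpy as np, cv2
def save(n,im): cv2.imwrite('pics/'+n+'.png',cv2.cvtColor(im,cv2.COLOR_RGB2BGR))
E
python3 - <<'E'
from h import *
np.set_printoptions(precision=3,suppress=True)
for c in ('scene','side'):
    save(c+'0',get_image(c)); k=get_calibration(c); print(c,k)
    for n in ('keeper','flap','lamp_cap','spirit_lamp','stain_violet'):
        r=spot_in(n,c); print(n,[(np.round(x['extent']),round(x['score'],2)) for x in r[:2]])
print(get_calibration('wrist')); print(get_obs())
E
```

```text
pics
scene {'fx': 419.8106039633066, 'fy': 419.8106039633066, 'cx': 313.13240166605993, 'cy': 201.5468336491736, 'R': array([[ 0.578, -0.816,  0.003],
       [-0.56 , -0.4  , -0.726],
       [ 0.594,  0.418, -0.688]]), 't': array([-276.766,  404.461,  948.763])}
keeper [(array([320., 242.,  90.,  90.]), 0.86)]
flap []
lamp_cap []
spirit_lamp [(array([448., 270.,  26.,  28.]), 0.85)]
stain_violet [(array([198., 188.,  21.,  32.]), 0.75)]
side {'fx': 392.2736833694886, 'fy': 392.2736833694886, 'cx': 323.35036544963043, 'cy': 188.54645836917643, 'R': array([[ 0.931, -0.364,  0.003],
       [-0.186, -0.482, -0.856],
       [ 0.313,  0.797, -0.516]]), 't': array([-514.994,  181.892, 1034.248])}
keeper [(array([312., 216., 118.,  41.]), 0.89), (array([350., 207.,   8.,   9.]), 0.49)]
flap []
lamp_cap [(array([351., 205.,   8.,  11.]), 0.36)]
spirit_lamp [(array([404., 281.,  30.,  33.]), 0.83)]
stain_violet [(array([253., 150.,  13.,  27.]), 0.72)]
{'fx': 309.70691628693146, 'fy': 309.70691628693146, 'cx': 317.20990411647097, 'cy': 197.04743016395014, 'mount': array([[   1.   ,   -0.001,    0.   ,    0.686],
       [   0.001,    0.955,    0.298,  -77.364],
       [  -0.   ,   -0.298,    0.955, -142.36 ],
       [   0.   ,    0.   ,    0.   ,    1.   ]])}
{'t': 0.6, 'joint_pos': array([62.04 , 12.425, 92.44 , -0.   , 75.135, -6.428]), 'qvel': array([-0.072, -0.079,  0.111, -0.052, -0.009, -0.076]), 'effort': array([ -0.   , -39.659, -30.403,  -0.   ,   0.001,   0.   ]), 'tcp_pos': array([229.366, 581.399, 231.33 ]), 'ee_rot': array([180.   ,   0.   ,  68.468]), 'wrist_force': array([-0.508,  0.457, -0.125]), 'moment': array([-0.053,  0.016,  0.06 ]), 'grip_width': 84.97834884466889}
```

```bash
python3 - <<'E'
import cv2,numpy as np
a=cv2.imread('pics/scene0.png')[150:330,220:500]; b=cv2.imread('pics/side0.png')[130:310,220:500]
cv2.imwrite('pics/c0.png',np.vstack([cv2.resize(x,None,fx=2.6,fy=1.65*1,interpolation=2) if 0 else cv2.resize(x[:, :240],None,fx=3,fy=3,interpolation=2)[:300*2] for x in (a,)] ))
cv2.imwrite('pics/c1.png',cv2.resize(b[40:150],None,fx=2.8,fy=2.8,interpolation=2))
E
```

```text
(no output)
```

View pics/c0.png

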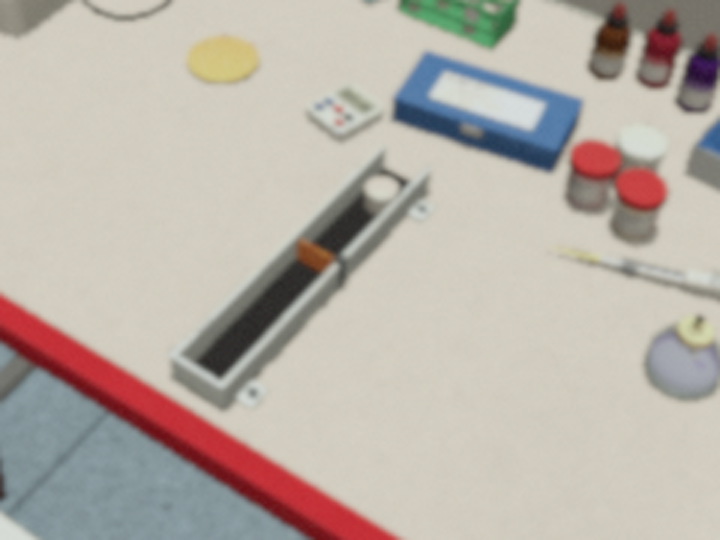

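View pics/c1.png

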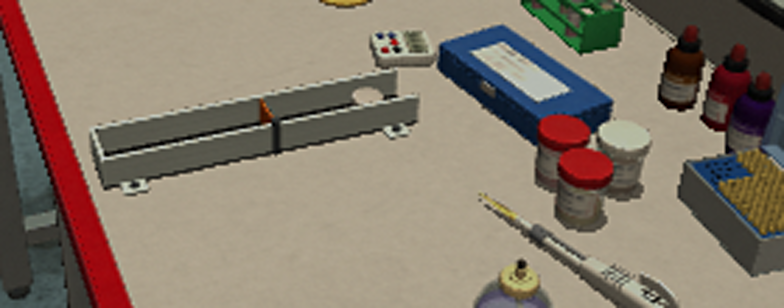

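c0 (scene crop) shows the lane's open entry with the white cap at (382,190), the orange flap at (318,254) with its dark hinge post on the right wall, and the closed end toward the robot at (200,380). c1 (side crop) agrees: cap at (368,96), flap at (266,110), post on the near wall. So keeper +x points back toward the robot. Next I fit the pose and look from close by.

```bash
cat >> h.py <<'E'
from scipy.optimize import least_squares
def proj(c,P):
    k=get_calibration(c); X=np.asarray(P)@k['R'].T+k['t']
    return X[:,:2]/X[:,2:]*[k['fx'],k['fy']]+[k['cx'],k['cy']]
def kw(p,P):  # keeper->world, p=(x,y,yaw rad)
    c,s=np.cos(p[2]),np.sin(p[2]); P=np.asarray(P,float)
    return np.c_[p[0]+c*P[:,0]-s*P[:,1],p[1]+s*P[:,0]+c*P[:,1],P[:,2]]
def ray_z(c,uv,z):
    k=get_calibration(c); d=k['R'].T@[(uv[0]-k['cx'])/k['fx'],(uv[1]-k['cy'])/k['fy'],1]; o=-k['R'].T@k['t']
    return o+d*(z-o[2])/d[2]
def wproj(P,tp,Rt):  # world -> wrist fisheye pixels
    k=get_calibration('wrist'); M=k['mount']; T=(np.asarray(P)-tp)@Rt; C=(T-M[:3,3])@M[:3,:3]
    r=np.hypot(C[:,0],C[:,1]); th=np.arctan2(r,C[:,2])
    return C[:,:2]/r[:,None]*(th*k['fx'])[:,None]+[k['cx'],k['cy']]
def rot(a):
    from scipy.spatial.transform import Rotation as R
    return R.from_euler('xyz',a,degrees=True).as_matrix()
E
python3 - <<'E'
from h import *
P=[[-165,-28,36],[-165,28,36],[185,-31,36],[185,31,36]]
A=np.array([[383,152],[428,174],[175,357],[224,388]])/3+[220,150]
B=np.array([[396,71],[418,95],[93,130],[102,156]])/2.8+[220,170]
f=lambda p:np.r_[(proj('scene',kw(p,P))-A).ravel(),(proj('side',kw(p,P))-B).ravel()]
s=least_squares(f,[500,0,np.pi]); print(s.x,np.degrees(s.x[2]),np.round(s.fun,1))
a=ray_z('scene',np.array([382,183])/3+[220,150],29);b=ray_z('side',np.array([368,96])/2.8+[220,170],29); print(a,b)
for q in(a,b):
    c,t=np.cos(s.x[2]),np.sin(s.x[2]);d=q[:2]-s.x[:2];print(c*d[0]+t*d[1],-t*d[0]+c*d[1])
E
```

```text
[521.27493738 -15.46137139   3.11878668] 178.69331394833418 [ 1.1 -2.1  1.1 -2.1 -1.5 -0.   0.2  1.   0.5 -0.7  0.4 -0.1 -1.7 -0.7
 -0.5  2.2]
[642.60334144 -13.94241201  29.        ] [637.39817285 -20.1599974   29.        ]
-121.26221487220634 -4.285336943943937
-116.20018565969832 2.0493302441833166
```

```bash
python3 - <<'E'
from h import *
for y in(-1.3,178.7): print(y,solve_ik([570,-15,150],[180,0,y]),solve_ik([640,-17,8],[180,0,y]))
j0=get_obs()['joint_pos']
y=-1.3
goto([570,-15,150],[180,0,y]); o=get_obs(); im=get_image('wrist'); save('w0',im); print(o['t'],o['tcp_pos'],o['ee_rot'])
for n in('keeper','flap','lamp_cap'):
    r=regions_of(n,'wrist')
    for x in r[:2]: print(n,x['extent'],x['score'])
R=rot(o['ee_rot']);p=(521.27,-15.46,3.1188)
for uv in wproj(kw(p,[[-165,-25,36],[-165,25,36],[0,24,42],[179,-25,36],[179,25,36],[-165,25,3],[-165,-25,3],[-119,-1,29]]),o['tcp_pos'],R):
    cv2.circle(im,tuple(int(round(v)) for v in uv),2,(0,255,0),-1)
save('w0m',im)
E
```

```text
-1.3 [-8.55911344e+00  1.05949782e+01  1.03846249e+02 -2.54444375e-14
  6.55587729e+01 -7.25911344e+00] [-7.79862672e+00  2.92588553e+01  9.68701449e+01 -2.54444375e-14
  5.38709998e+01 -6.49862672e+00]
178.7 None None
3.0583 [570.13080812 -14.13331575 150.14922972] [-1.79986576e+02 -1.53019033e-02 -1.22425749e+00]
keeper [270.5, 179.1, 358.4, 96.0] 0.78
flap [266.7, 190.3, 10.2, 53.4] 0.93
lamp_cap [391.6, 184.4, 42.4, 41.9] 0.55
lamp_cap [268.8, 178.9, 356.6, 97.2] 0.21
```

View pics/w0m.png

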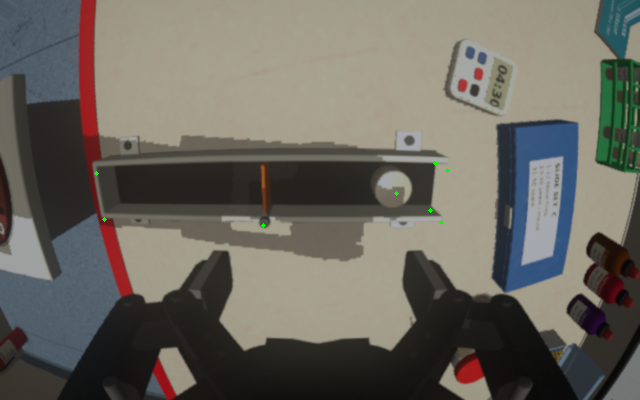

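w0m shows the whole lane from above: flap at (265,190), post at (264,222), cap at (392,188). My predicted corners (green) are a few pixels low at both ends, so I refine with a zoom.

```bash
python3 - <<'E'
import cv2,numpy as np
a=cv2.imread('pics/w0.png')
f=lambda x0,x1:cv2.resize(a[130:240,x0:x1],None,fx=5,fy=5,interpolation=2)
cv2.imwrite('pics/w1.png',np.hstack([f(85,145),f(370,460)]))
E
```

```text
(no output)
```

View pics/w1.png

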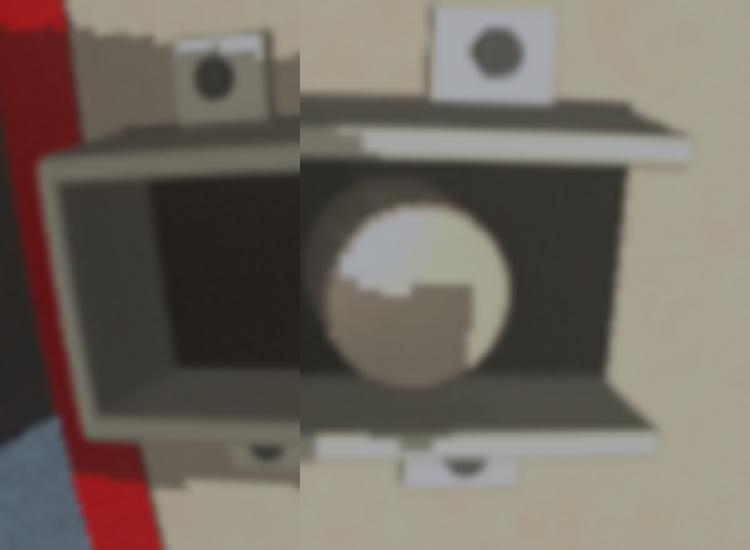

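```bash
python3 - <<'E'
from h import *
tp=np.array([570.13,-14.13,150.15]);R=rot([-179.9866,-.0153,-1.2243])
P=[[179,-25,36],[179,25,36],[-165,-31,36],[-165,-25,36],[-165,25,36],[-165,31,36],[-165,25,3],[0,24,42]]
L=lambda x,y:[85+x/5,130+y/5]; Q=lambda x,y:[310+x/5,130+y/5]
A=np.array([L(58,185),L(95,415),Q(690,135),Q(690,165),Q(658,430),Q(655,457),Q(605,378),[264,222]])
f=lambda p:(wproj(kw(p,P),tp,R)-A).ravel()
s=least_squares(f,[521,-15,3.12]); p=s.x; print(p,np.degrees(p[2]),np.round(s.fun.reshape(-1,2),1))
g=lambda q:(wproj(kw(p,[[q[0],q[1],29]]),tp,R)-Q(420,294)).ravel()
c=least_squares(g,[-119,0]).x; print('cap',c,kw(p,[[*c,0]]))
E
```

```text
[521.75314247  -9.77440228   3.11976527] 178.74938294024668 [[-1.   1.1]
 [-0.3  1.1]
 [ 0.9  0.4]
 [ 0.3  0.9]
 [ 0.7  0.3]
 [ 0.5  0.9]
 [-0.3 -0.6]
 [-1.1 -3.4]]
cap [-116.90492694    0.43230228] [[638.62078645 -12.75812785   0.        ]]
```

```bash
python3 - <<'E'
from h import *
grip(56)
goto([600,-12,120],[180,0,-1.25]); wait(0.4); o=get_obs(); im=get_image('wrist'); save('w2',im)
print(o['t'],list(o['tcp_pos']),list(o['ee_rot']),o['grip_width'])
f=lambda x0,x1:cv2.resize(im[100:240,x0:x1],None,fx=4,fy=4,interpolation=2)
save('w2c',np.hstack([f(200,270),f(360,480)]))
E
```

```text
4.3583 [np.float64(600.1070030652731), np.float64(-12.079786904332158), np.float64(120.79338541843715)] [np.float64(179.99134274159633), np.float64(-0.0652238374340935), np.float64(-1.2541123907621323)] 55.92726432660563
```

View pics/w2c.png

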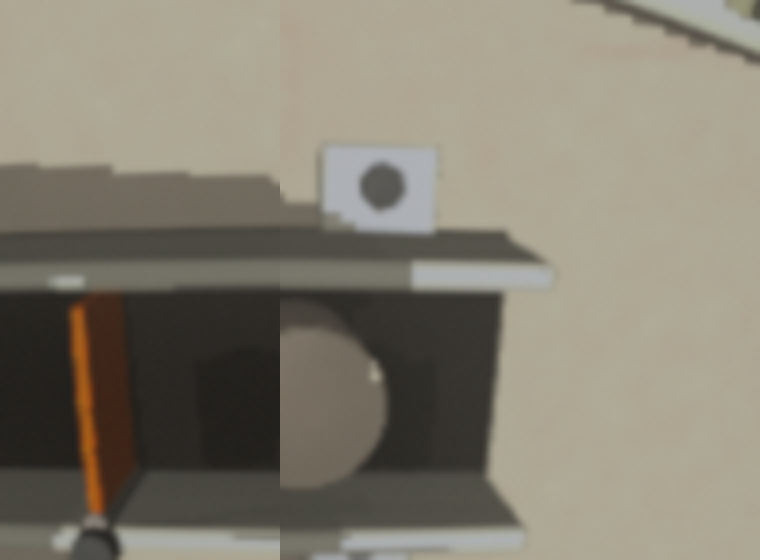

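```bash
python3 - <<'E'
from h import *
tp=np.array([600.107,-12.08,120.793]);R=rot([179.9913,-.0652,-1.2541])
P=[[-165,-31,36],[-165,-25,36],[-165,25,36],[-165,25,3],[0,-22,36],[0,24,42]]
Q=lambda x,y:[290+x/4,100+y/4]; L=lambda x,y:[200+x/4,100+y/4]
A=np.array([Q(553,265),Q(548,290),Q(522,528),Q(487,470),L(77,305),L(95,538)])
f=lambda p:(wproj(kw(p,P),tp,R)-A).ravel()
s=least_squares(f,[521,-12,3.12]); p=s.x; print(p,np.degrees(p[2]),np.round(s.fun.reshape(-1,2),1))
r=regions_of('lamp_cap','wrist'); print([(x['extent'],x['score']) for x in r])
print([(x['extent'],x['score']) for x in regions_of('flap','wrist')])
a=np.linspace(0,6.283,60)
def box(c):
    uv=wproj(kw(p,np.c_[c[0]+17.5*np.cos(a),c[1]+17.5*np.sin(a),0*a+29]),tp,R); return uv.min(0),uv.max(0)
for c in((-117,0),(-115,0),(-119,0)): print(c,box(c))
# fixed cams, this pose
for q in((-117,0,29),(-165,25,36)): print(proj('scene',kw(p,[q])),proj('side',kw(p,[q])))
E
```

```text
[521.85837484  -9.60931941   3.12099968] 178.82010949661765 [[ 0.9 -0.5]
 [ 1.5  0.7]
 [ 1.7 -0.2]
 [-0.4  0.1]
 [-1.4  0.9]
 [-2.4 -0.2]]
[([363.7, 197.3, 41.8, 52.7], 0.63)]
[([227.8, 202.2, 13.5, 57.3], 0.62)]
(-117, 0) (array([344.77649437, 179.77785401]), array([387.66589155, 221.19182338]))
(-115, 0) (array([342.27999313, 179.76800163]), array([385.2719545 , 221.21601796]))
(-119, 0) (array([347.2694231 , 179.78843822]), array([390.05130514, 221.16670414]))
[[346.16304565 211.44231599]] [[350.73997549 202.83668027]]
[[361.38079808 204.56265601]] [[368.50621626 202.19708577]]
```

```bash
cat >> h.py <<'E'
p=(521.8,-9.7,np.radians(178.78)); Y=-1.22
def W(x,y,z): return kw(p,[[x,y,z]])[0]
def st(m):
    o=get_obs(); print(m,round(o['t'],2),np.round(o['tcp_pos'],1),np.round(o['wrist_force'],1),round(o['grip_width'],1))
E
python3 - <<'E'
from h import *
goto(W(-117,-1,80),[180,0,Y]); wait(.2)
move_l(W(-117,-1,40),[180,0,Y],80); st('40')
move_l(W(-117,-1,9),[180,0,Y],40); st('9')
grip(48); wait(.2); st('closed')
move_l(W(-40,-1,9),None,50); wait(.2);st('-40')
im=get_image('wrist'); s=get_image('side')
save('m',np.vstack([im[:,:],]))
save('ms',np.vstack([cv2.resize(im[120:400,150:500],None,fx=1.15,fy=1.15),cv2.resize(s[170:240,250:384],(402,210),interpolation=2)]))
E
```

```text
40 5.69 [638.5 -11.2  39.4] [-0.2 -0.7  0.2] 55.8
9 6.62 [639.1 -11.2   9.2] [-0.6 -0.4 -0. ] 56.0
closed 7.07 [638.9 -11.2   9.1] [0.2 0.1 0.5] 48.0
-40 8.96 [562.   -9.6   9. ] [0.4 0.3 0. ] 48.3
```

View pics/ms.png

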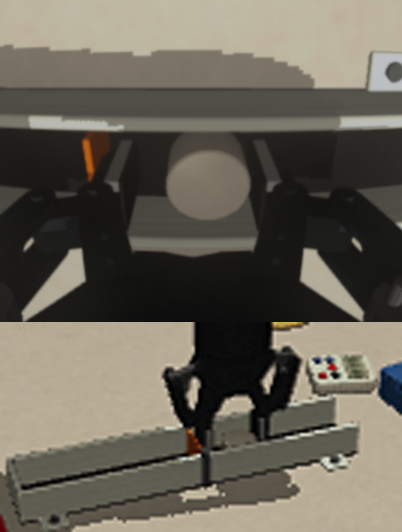

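The wrist view (top) shows the cap upright at (208,185) between the fingers, with the front finger just reaching the flap at (93,155). The side view agrees, so I continue.

```bash
python3 - <<'E'
from h import *
move_l(W(-4,-1,9),None,50); wait(.15);st('-4')
im=get_image('wrist'); s=get_image('scene')
save('n',np.vstack([cv2.resize(im[120:400,150:500],None,fx=1.15,fy=1.15),cv2.resize(s[170:290,265:399],(402,270),interpolation=2)[:270]]))
E
```

```text
-4 10.07 [525.9  -8.8   8.9] [-0.8  0.3  0.4] 47.8
```

View pics/n.png

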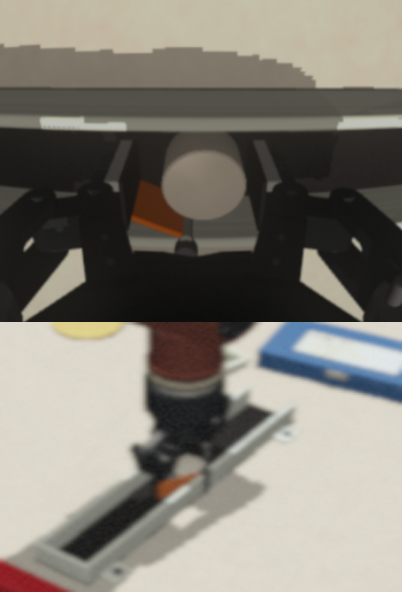

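The flap now stands well open along the left wall at (160,205), held by the front finger. The cap at (204,185) is at the gate and still upright. I push on through and retreat.

```bash
python3 - <<'E'
from h import *
move_l(W(45,-1,9),None,50); st('45')
move_l(W(100,-1,9),None,45); wait(.3); st('100')
grip(53); st('opened')
move_l(W(100,-1,100),None,80); st('up')
goto(W(60,-1,170),[180,0,Y]); wait(2.0); st('rest')
o=get_obs(); im=get_image('wrist')
for n in('lamp_cap','flap'): print(n,[(x['extent'],x['score']) for x in spot_in(n,'wrist')])
R=rot(o['ee_rot']);pr=wproj(kw(p,[[93.5,0,29],[0,-22,36],[0,24,42],[66,0,29]]),o['tcp_pos'],R);print(np.round(pr,1))
s=get_image('scene')
save('f',np.vstack([im[100:260,:],cv2.resize(s[190:290,260:390],(640,432),interpolation=2)]))
E
```

```text
45 11.31 [476.9  -7.8   9. ] [ 0.2  0.  -0.5] 47.9
100 12.98 [421.9  -6.6   9. ] [0.3 0.9 0.1] 48.0
opened 13.21 [421.9  -6.6   9. ] [ 0.2 -0.1 -0.1] 52.7
up 14.49 [421.2  -6.5  99.4] [-0.2  0.4 -0.3] 53.2
rest 16.91 [461.8  -7.4 170. ] [ 0.  -0.6 -0.1] 53.2
lamp_cap [([283.7, 175.3, 37.0, 33.6], 0.74)]
flap [([380.1, 187.4, 8.8, 50.3], 0.59)]
[[283.  186.9]
 [383.2 166. ]
 [381.6 215.1]
 [311.9 186.8]]
```

View pics/f.png

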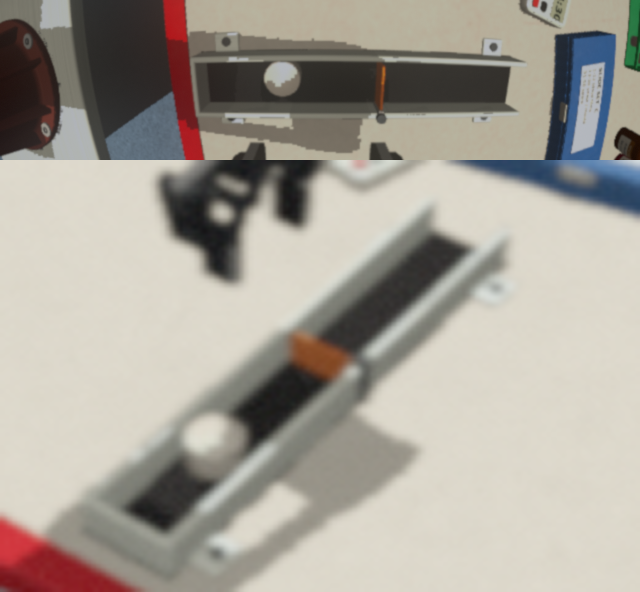

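The cap stands upright behind the closed flap. It is at wrist column 283, which matches 93 mm beyond the gate. The flap is square across the lane and the hand is clear.

```bash
python3 -c "
from station import *
print(sign_off())"
```

```text
the job is handed in; nothing more can be done
None
```

The cap is in the closed keeper and the job is handed in at about 17 s of the 48 s allowed; `sign_off` gives no verdict.

I lowered the open fingers on either side of the cap and narrowed them to 48 mm without gripping. I then moved along the lane, so the front finger held the flap open while the rear finger pushed the cap through. After that I opened slightly, lifted straight up and backed off.

**Last checks:**
- **Cap:** it stands upright about 93 mm beyond the gate, on the right-hand side of the lane, about 8 mm off the middle.
- **Flap:** it looks square across the lane in both the wrist and scene views. I judged this by eye and did not measure its angle.
- **Forces:** wrist force readings at the stops stayed around 1 N or less.
- **Hand:** it is clear, 170 mm above the bench.
- **Bystanders:** the hand stayed over the lane after the first approach, and none was seen touched. I did not measure their positions afterwards.

**One disagreement:** the first pose estimate from the fixed cameras put the keeper about 6 mm off sideways compared with two wrist-camera fits. I used the wrist fits, and the fingers ran down the lane without touching the walls.

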